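# Wedge the power module tight in its bench clamp

### The arm

A 6-joint arm with a two-finger parallel gripper is mounted at the origin on the work surface. World frame = base frame: x ahead of the robot, y to its left, z up, the work surface at z = 0. Lengths are in m, angles in rad, forces in N, time in s.
With the tool pointing down it reaches from about 0.375 to 0.975 m from the base axis. Payload 3.8 kg.
Tool frame: the origin (TCP) lies at the very end of the fingers, on their centre line; the grasp point (between the pads) lies 19 mm behind it; z points along the fingers, y is the direction in which the jaws open and shut (so a half turn about z gives the same grasp; the last joint's range is limited). The gripper opens to 85 mm and grips with 20 to 120 N. Pads are 22 mm wide; open, the fingers measure 114 mm over their backs; the gripper's body (76 mm by 85 mm) begins 54 mm behind the grasp point. The pads swing forward as they close: fully open they stand 13 mm farther back than shut.
Start: joints at [-0.037, 0.264, 1.604, -0, 1.274, -0.037], TCP at [0.675, -0, 0.231] pointing down, gripper open.
Joint ranges: [-2.63, 2.63], [-0.94, 2.18], [0.31, 2.57], [-1.31, 4.45], [0, 2.66], [-2.55, 2.55]. Speed limits (rad/s): [2.57, 2.57, 3.14, 3.14, 3.14, 3.14].

### API

Orientations are given as a rotation vector (axis times angle).
In Python, from workcell import bot, read_camera, finish_job gives the robot as it stands. The module is installed in compiled form; this text tells all that it offers.
- The arm moves only by the tool servo_tool, never from a script. Its argument "targets" is text: rows parted by semicolons, each of 7 numbers parted by spaces: the turn, a rotation vector about the tool's x, y, z in rad, then the shift along the tool's x, y, z in mm, then the finger opening in mm, from 0 to 85.4. In form: wx wy wz x y z gripper; .... A call has 1 to 8 rows; each row shifts and turns the pose as measured when the row begins, along the tool's axes as they then stand; what a row does not reach is not made up. A row lasts 1/12 s, in which the tool goes at most 41.7 mm and 7.16 degrees, less where a joint would pass 70% of its speed; a pose out of reach is approached as far as the arm can. A call is refused whole if a number of a shift passes 41.7 or a number of a turn 0.125, either way. A call with a gripper value outside its range is refused whole. The fingers move at their own pace and stop on an object; "newtons" is the grip in N (left out, the last holds). Time passes only in rows, so rows that do not move let the fingers close. It gives the time, the measured TCP pose, the force and the opening at its end, in the units of the state.
- bot.read_state(): the state, without advancing time (a new reading comes with each control period).
- read_camera(name): name is "scene" or "side" or "wrist"; returns a dict with "image" (480x640x3 uint8, red, green, blue), "mtx" (3x3 intrinsics, pixels), "k1" (the pictures are not rectified: a ray, as slopes to the right and down, at radius r is drawn at 1 + k1 r^2 times it, then the intrinsics apply), "eye" and "orientation" of the camera in the world; the wrist camera has in their place "T_tool_cam" (4x4, takes a point from camera to tool coordinates, whose origin is the TCP and whose axes are the flange's). Camera axes: x right, y up, looking along -z (the intrinsics and any distortion apply to the point x, -y, -z); pixel columns grow to the right and rows downward; lengths in m; the calibration is good to about 2 mm. A picture is of the moment at which its call begins: read the wrist's pose just before it. There is no depth.
- finish_job(): hands the job in, once; it reports no verdict.
The state is a dict: "time": time; "q": joint angles; "joint_vel": joint speeds; "joint_torque": joint torques, N m; "tool_pos": TCP position; "tcp_rot": TCP orientation; "wrist_force": force on the tool from outside, world axes, zero at the start; "torque": the same for the moment, N m; "width": opening from 0.0 (shut) to 1.0 (fully open).
Only numpy, scipy, OpenCV 4.12 (cv2) and the standard library are available. Lean on these libraries where they do the work, as an engineer would, in place of code of your own. Each camera call takes 0.05 s, during which the arm holds its last target.

### The job

Take the orange wedge from its rack, set it point down in the slot between the finned module and the sloping spring jaw of the clamp, and let go while it is still loose. Then, with the gripper closed, tap it down with gentle pushes from above until it locks: a push of about 15 N no longer drives it deeper, but pushing with more than 20 N would crush the module. Leave the blue wedge and the other bench things alone, and the module flat on the clamp's base.

Things in the scene. Friction and masses are not known exactly. Their poses are not given: they have to be found in the camera images.
- wedge_head (a point): Centre of the head of the orange plastic wedge (50 g, 90 mm tall in all), which stands point down in one of the rack's two places. The head is a block 30 mm (x) by 18 mm (y) by 30 mm high (z up), the part to hold, best across the 18 mm. The tip lies 75 mm below this point, the flat top of the head 15 mm above.
- wedge_tip (a point): Middle of the orange wedge's lower end, same axes. The blade above it is 60 mm long and 30 mm wide in x. Its -y face is upright (y = -3 mm from this point); its +y face slopes from y = 3 mm at the tip by 0.164 mm per mm, so the blade is 6 mm thick at the tip and 16 mm just below the head. The head's centre lies at y = 6, z = 75 mm from this point.
- spare_head (a point): Blue wedge of the same shape in the rack's other place, same point. Leave it there.
- rack: Black plastic rack fixed to the bench, 160 (x) by 60 (y) by 38 mm high; two loose pockets 80 mm apart along its x hold the wedges about 30 mm deep, tips 8 mm above the bench. Origin: middle of its underside. Both wedges stand with their axes along the rack's.
- fixture: Clamp fixed to the bench: aluminium base 130 (x) by 200 (y) by 12 mm thick, origin in the middle of its underside, z up. Along its y, from -y to +y: grey end stop, finned module, slot, steel jaw, grey spring housing. It clamps along y. The end stop is set differently each time, by up to 2.5 mm either way, so the depth at which the wedge locks is not known beforehand.
- slot (a point): Middle of the slot's mouth, 72 mm above the bench; axes as the clamp's. The wedge goes in with its axes along these: upright -y face to the module, sloping +y face to the jaw. The module's face is about 5 mm off (2.5 to 8) towards -y, the jaw's 5.6 mm towards +y. The tip meets both sides about 15 to 50 mm below this point; the wedge locks 2 to 6 mm deeper and stays when let go.
- jaw_top (a point): Upper inner edge of the steel jaw, mid-width (60 mm wide in x). Its face slopes down towards the module by 0.164 mm per mm, as the wedge does. It gives towards +y against stiff springs (30 N per mm, 3 mm at most). Both sides of the wedge rub, so the push needed rises by some 3 to 7 N per mm of travel. A squeeze of over 17 N on the module (a push of over 20 N) spoils it.
- module_top (a point): Middle of the top of the module, a finned grey and silver metal case 90 (x) by 50 (y) by 58 mm high, 0.45 kg, loose, standing on the clamp's base with up to 1 mm of play to the end stop. Its top is 70 mm above the bench.
- meter: Grey multimeter lying on the bench, 160 by 80 by 34 mm; leave alone. Origin: middle of its underside.
- spool: Black solder spool, 56 mm diameter, 40 mm high; leave alone. Origin: middle of its underside.
- carton: Small white carton 60 by 60 by 75 mm; leave alone. Origin: middle of its underside.
- mug: White mug, 80 mm wide, 90 mm high; leave alone. Origin: middle of its underside.
- driver: Green-handled screwdriver lying on the bench; leave alone.
There are look-alikes about, which are no part of the job. There is more than one size of the part that bears wedge_head; the job needs the middle-sized.

How it is judged:
On the way, in this order (a step that is already met when the one before it is completed fails the run):
1. the orange wedge stands loose in the slot, point down, let go (z of wedge_head in the frame of slot below 0.065 m and horizontal distance between wedge_head and slot below 0.02 m and angle between wedge_head's own z axis and vertical below 0.15 rad and contact force between the fingers and wedge below 0.1 N and contact force between wedge and module below 6 N), for 0.2 s.
2. the wedge is locked tight between module and jaw (contact force between wedge and module above 8 N and contact force between wedge and fixture above 8 N), for 0.2 s.
At the end, for the whole second after the job is handed in: Orange wedge let go, at rest, upright (0.1 rad) in the slot, head centre at most 60 mm above the slot's mouth and within 20 mm sideways, pressing with over 8 N on module and jaw; module flat (0.05 rad, lifted under 3 mm) on the clamp's base (all of step 2 and z of wedge_head in the frame of slot below 0.06 m and horizontal distance between wedge_head and slot below 0.02 m and angle between wedge_head's own z axis and vertical below 0.1 rad and angle between module_top's own z axis and vertical below 0.05 rad and z of module_top in the frame of fixture below 0.073 m and linear speed of wedge below 0.01 m/s and contact force between the fingers and wedge below 0.1 N); the robot touches nothing.
It fails at once if the wedge is driven too hard: it squeezes the module with more than 17 N (contact force between wedge and module above 17 N).
It fails at once if the blue wedge is taken or knocked (moved over 20 mm) (distance of spare_head from where it was at the start of the episode above 0.02 m).
It fails at once if a bystander is pushed over 30 mm (distance of any of meter, spool, carton, mug, driver from where it was at the start of the episode above 0.03 m).
It fails at once if the gripper presses on the module or clamp with more than 25 N (contact force between the fingers and module above 25 N or contact force between the fingers and fixture above 25 N).
It also fails if it takes over 58 s, if anything falls off the work surface, if the arm or the gripper's body presses on something with over 40 N, if the wrist force passes 120 N, or if a joint passes its speed limit or range.

## Working session

There is one attempt and no reset: what is moved stays moved. The work goes in short steps, Python scripts to look and compute and a tool call to move; the robot and the scene stay as the last step left them, time stands still between calls to the robot, and variables do not carry over. Pictures are saved under pics/ and viewed, and the job is handed in when it is done.

Besides the shell and the picture viewer there is one more tool, called after "Emit:" as name(argument=value, ...) on one line, values as JSON. servo_tool: Moves the arm, as the interface text tells. Its arguments: {"type":"object","properties":{"targets":{"type":"string"},"newtons":{"type":"number"}},"required":["targets"]}

```bash
mkdir -p pics
cat > look.py <<'E'
import cv2,numpy as np,pickle,sys
from workcell import bot, read_camera
def snap(n,tag):
    s=bot.read_state(); c=read_camera(n); c['state']=s
    pickle.dump(c,open(f'{tag}.pkl','wb')); cv2.imwrite(f'pics/{tag}.png',c['image'][:,:,::-1]); return c
E
python3 - <<'E'
from look import *
for n in ['scene','side','wrist']:
    c=snap(n,n+'0'); print(n,c['mtx'].tolist(),c['k1'],c.get('eye'),c.get('orientation'),c.get('T_tool_cam'))
print(bot.read_state())
E
```

```text
scene [[490.17895576022477, 0.0, 321.66050090878076], [0.0, 490.17895576022477, 233.6490708878025], [0.0, 0.0, 1.0]] 0.04459324527402381 [ 0.93080341 -0.54782321  0.90854927] [0.65684276 0.22716505 0.58794041] None
side [[538.7734695626365, 0.0, 317.5015999932482], [0.0, 538.7734695626365, 238.56915131186443], [0.0, 0.0, 1.0]] -0.06000535857936654 [0.49184395 0.8079616  0.92546176] [ 0.00937738 -1.15135572 -2.84794145] None
wrist [[366.1496685694136, 0.0, 322.05406847483573], [0.0, 366.1496685694136, 238.91771826012436], [0.0, 0.0, 1.0]] -0.031246300233794783 None None [[ 9.74216632e-04  9.65530895e-01  2.60286652e-01  6.59904167e-02]
 [ 9.99999348e-01 -7.85573083e-04 -8.28782084e-04  4.39677184e-04]
 [-5.95740520e-04  2.60287290e-01 -9.65531031e-01 -1.43096678e-01]
 [ 0.00000000e+00  0.00000000e+00  0.00000000e+00  1.00000000e+00]]
{'time': 0.15, 'q': array([-3.68811441e-02,  2.64568803e-01,  1.60508155e+00,  1.85661222e-05,
        1.27370545e+00, -3.69202927e-02]), 'joint_vel': array([ 0.00049505, -0.0017722 , -0.00396147, -0.00221799,  0.00011546,
        0.00025354]), 'joint_torque': array([-4.44535381e-04, -5.15905774e+01, -3.67958951e+01, -2.06692371e-04,
        8.09489022e-03,  2.50629785e-05]), 'tool_pos': array([6.74422183e-01, 3.83755004e-05, 2.30244174e-01]), 'tcp_rot': array([-2.22048163e+00, -2.22055645e+00,  1.86358198e-03]), 'wrist_force': array([-0.29324302,  0.59141747,  0.05774555]), 'torque': array([ 0.04113246,  0.0366437 , -0.03131339]), 'width': 0.9972435791931225}
```

View pics/scene0.png

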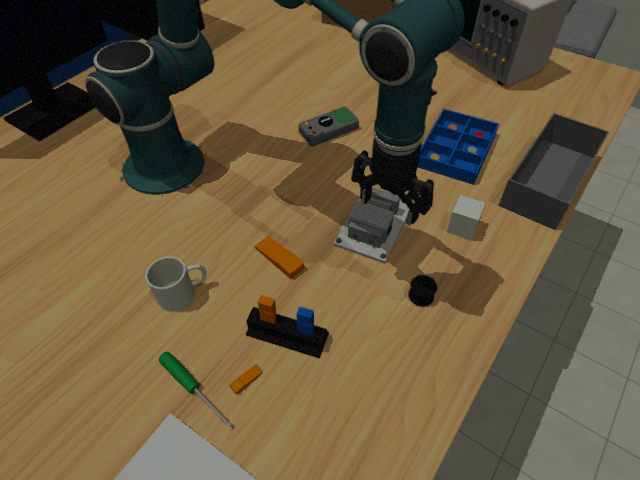

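View pics/side0.png

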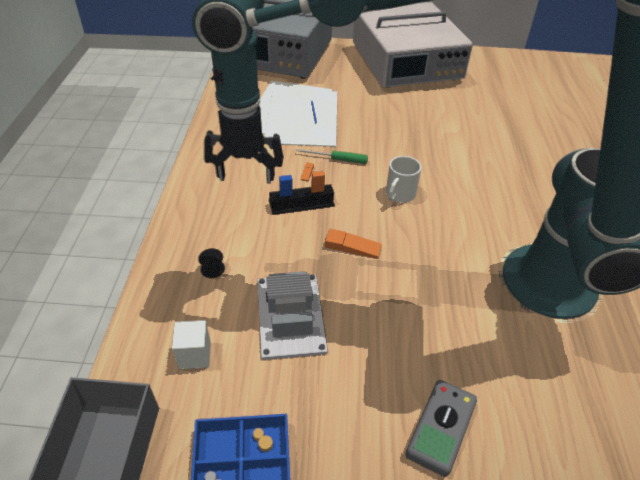

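View pics/wrist0.png

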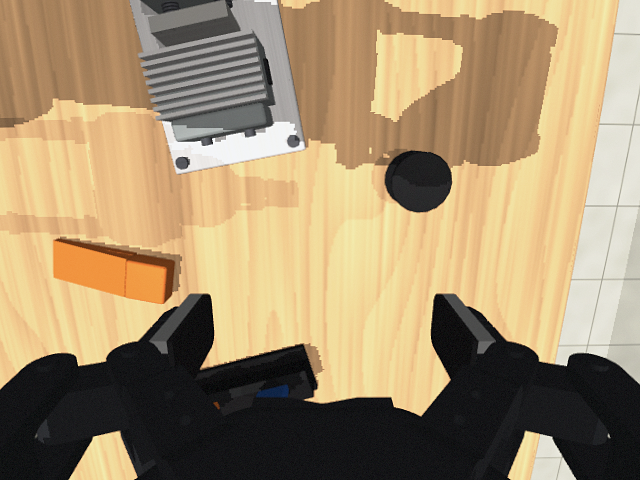

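Run:
```python
import cv2
a=cv2.imread('pics/scene0.png')[280:370,230:350]; b=cv2.imread('pics/side0.png')[160:220,260:345]
cv2.imwrite('pics/c1.png',cv2.resize(a,(800,600),interpolation=cv2.INTER_CUBIC))
cv2.imwrite('pics/c2.png',cv2.resize(b,None,fx=9,fy=9,interpolation=cv2.INTER_CUBIC))
a=cv2.imread('pics/scene0.png')[180:270,320:440]; b=cv2.imread('pics/side0.png')[265:365,245:345]
cv2.imwrite('pics/c3.png',cv2.resize(a,(800,600),interpolation=cv2.INTER_CUBIC))
cv2.imwrite('pics/c4.png',cv2.resize(b,None,fx=6,fy=6,interpolation=cv2.INTER_CUBIC))
```

```text
(no output)
```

View pics/c1.png

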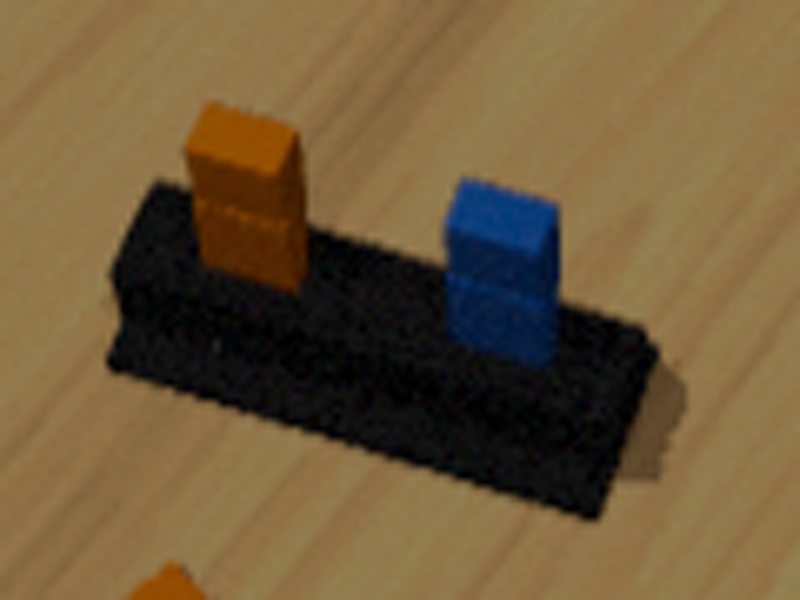

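View pics/c2.png

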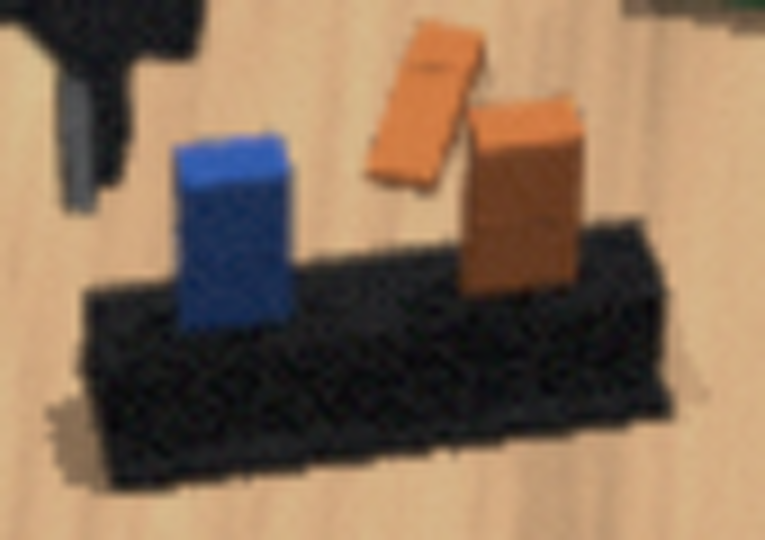

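View pics/c3.png

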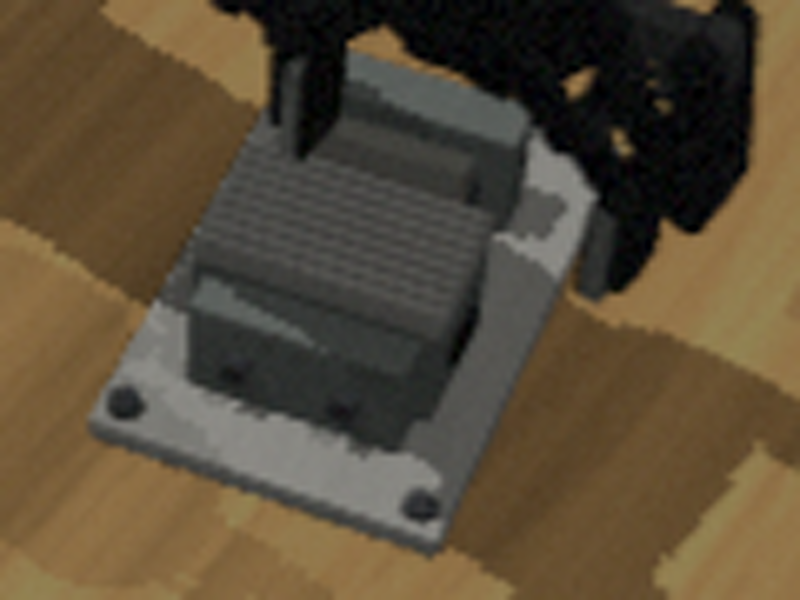

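View pics/c4.png

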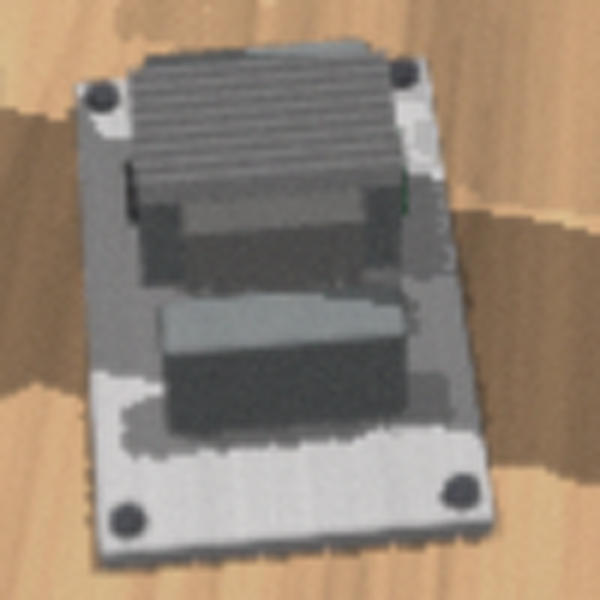

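```bash
cat >> look.py <<'E'
from scipy.optimize import least_squares
from scipy.spatial.transform import Rotation as R
def campose(c):
    if c.get('eye') is not None:
        o=np.array(c['orientation']); return R.from_rotvec(o).as_matrix(),np.array(c['eye'])
    s=c['state'];Rt=R.from_rotvec(s['tcp_rot']).as_matrix();T=np.array(c['T_tool_cam'])
    return Rt@T[:3,:3], s['tool_pos']+Rt@T[:3,3]
def proj(c,P):
    Rc,e=campose(c); p=(np.atleast_2d(P)-e)@Rc
    u=np.c_[p[:,0],-p[:,1]]/-p[:,2:]; u=u*(1+c['k1']*(u**2).sum(1,keepdims=True))
    return u*c['mtx'][0,0]+np.array([c['mtx'][0,2],c['mtx'][1,2]])
def load(t): return pickle.load(open(t+'.pkl','rb'))
def fit(obs,x0,fz=True):
    # obs: list of (cam, modelpts Nx3, pix Nx2); pose x,y,yaw
    def f(x):
        Rz=R.from_euler('z',x[2]).as_matrix()
        return np.concatenate([(proj(c,np.array(m)@Rz.T+[x[0],x[1],0])-np.array(p)).ravel() for c,m,p in obs])
    r=least_squares(f,x0,loss='soft_l1'); return r.x,np.round(f(r.x).reshape(-1,2),1)
E
python3 - <<'E'
from look import *
sc,sd,wr=load('scene0'),load('side0'),load('wrist0')
print(np.round(proj(sc,[[0,0,0],[.675,0,.23]])),np.round(proj(sd,[[0,0,0],[.675,0,.23]])))
o=lambda x,y,s,l:[(x+a/s,y+b/s) for a,b in l]
b=.012
fs=(sc,[(-.065,-.1,b),(.065,-.1,b)],o(320,180,6.667,[(95,417),(436,540)]))
fd=(sd,[(.065,-.1,b),(-.065,-.1,b),(-.065,.1,b),(.065,.1,b)],o(245,265,6,[(78,88),(425,60),(492,520),(100,553)]))
fw=(wr,[(-.065,-.1,b),(.065,-.1,b)],[(177,173),(305,149)])
for L in ([fs],[fd],[fw],[fs,fd,fw]): print('fix',fit(L,[.65,.2,.2]))
h=.098
ws=(sc,[(-.015,.009,h),(.015,.009,h),(.015,-.009,h),(-.015,-.009,h)],o(230,280,6.667,[(213,102),(300,128),(278,172),(188,148)]))
wd=(sd,[(.015,-.009,h),(-.015,-.009,h),(-.015,.009,h),(.015,.009,h)],o(260,160,9,[(470,103),(575,97),(582,143),(475,150)]))
for L in ([ws],[wd],[ws,wd]): print('wedge',fit(L,[.6,-.1,.2]))
E
```

```text
[[164. 165.]
 [387. 216.]] [[549. 280.]
 [245. 184.]]
fix (array([0.57888333, 0.14396098, 0.17145933]), array([[-0.7, -0.4],
       [ 0.7,  0.3]]))
fix (array([0.57356355, 0.14735146, 0.18003371]), array([[-0.6, -0.9],
       [ 0.4, -0.5],
       [ 0.6,  0.4],
       [-0.4,  0.5]]))
fix (array([0.57753039, 0.14513718, 0.17757582]), array([[-1.1,  0.2],
       [ 1. , -0.1]]))
fix (array([0.57577057, 0.14535981, 0.18644962]), array([[-1.1, -0.8],
       [ 0.6, -0.9],
       [-1.8, -1.5],
       [-0.8, -1.4],
       [-0.2, -0.8],
       [-1.1, -0.3],
       [-1.9,  0.4],
       [ 0. , -1.2]]))
wedge (array([ 0.54554   , -0.21224617,  0.27513455]), array([[-0.5, -0.6],
       [ 0.7, -0.2],
       [ 0.3,  0.9],
       [-0.6,  0. ]]))
wedge (array([ 0.54081374, -0.20800389,  0.17588888]), array([[-0.4,  0.2],
       [ 0.2,  0.2],
       [ 0.3, -0.2],
       [-0.2, -0.3]]))
wedge (array([ 0.54328547, -0.21073118,  0.24224351]), array([[-0.6, -1.9],
       [ 0.4, -1.1],
       [-0.3, -0.1],
       [-1. , -1.3],
       [-1.5, -0.3],
       [-1. , -0.8],
       [-0.5, -1.2],
       [-0.8, -0.8]]))
```

Emit:
servo_tool(targets="0 0 0 -30 -19 0 60;0 0 0 -30 -19 0 60;0 0 0 -30 -19 0 60;0 0 0 -30 -19 0 60;0 0 0 -30 -19 0 60;0 0 0 -30 -18 0 60;0 0 0 -30 -18 0 60;0 0 0.116 0 0 0 60", newtons=30)

```text
time: 0.82
tool_pos: [0.5376, -0.2147, 0.2254]
tcp_rot: [-2.333, -2.095, 0.007]
wrist_force: [0.7, 1.5, -0.1]
width: 0.705
```

Emit:
servo_tool(targets="0 0 0.116 0 0 0 60;0 0 0.116 0 0 0 60;0 0 0.116 0 0 0 60;0 0 0.116 0 0 0 60;0 0 0.116 0 0 0 60;0 0 0.116 0 0 0 60;0 0 0.116 0 0 0 60;0 0 0.116 0 0 0 60")

```text
time: 1.48
tool_pos: [0.5324, -0.2184, 0.2223]
tcp_rot: [-3.045, -0.745, 0.018]
wrist_force: [-0.2, 0.3, 0.6]
width: 0.703
```

Emit:
servo_tool(targets="0 0 0.116 0 0 0 60;0 0 0.116 0 0 0 60;0 0 0.116 0 0 0 60;0 0 0 0 0 0 60")

```text
time: 1.82
tool_pos: [0.5312, -0.2179, 0.2205]
tcp_rot: [-3.131, -0.173, 0.024]
wrist_force: [-0.4, -0.2, -0.3]
width: 0.701
```

Run:
```python
from look import *
c=snap('wrist','w1');s=c['state'];print(s['time'],s['tool_pos'],s['q'],s['wrist_force'],R.from_rotvec(s['tcp_rot']).as_matrix().round(3))
```

```text
1.8167 [ 0.53118236 -0.21785985  0.22054604] [-0.43145666  0.0920976   1.82487406 -0.00199779  1.24076422  1.02968735] [-0.36700489 -0.21453028 -0.3091002 ] [[ 0.994  0.11  -0.015]
 [ 0.11  -0.994  0.005]
 [-0.015 -0.007 -1.   ]]
```

View pics/w1.png

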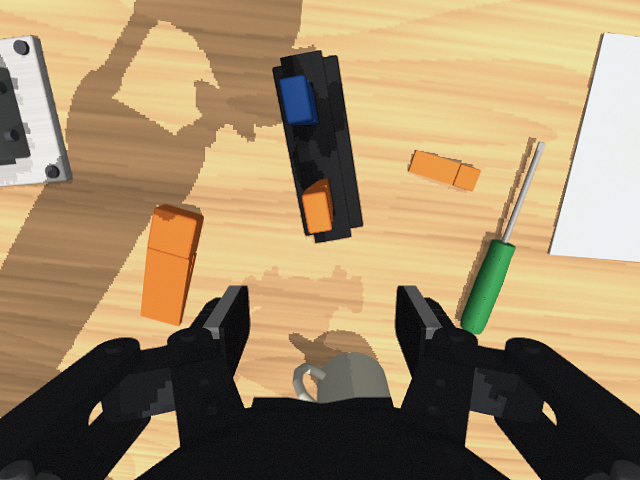

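Run:
```python
import cv2
a=cv2.imread('pics/w1.png')[45:245,265:370]
cv2.imwrite('pics/c5.png',cv2.resize(a,None,fx=3,fy=3,interpolation=cv2.INTER_CUBIC))
a=cv2.imread('pics/w1.png')[170:245,290:345]
cv2.imwrite('pics/c6.png',cv2.resize(a,None,fx=8,fy=8,interpolation=cv2.INTER_CUBIC))
```

```text
(no output)
```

View pics/c6.png

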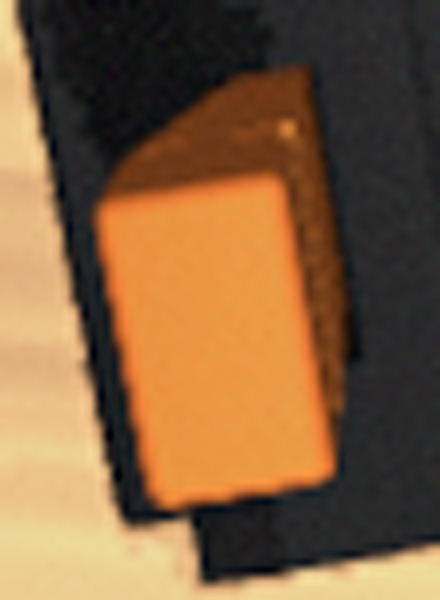

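View pics/c5.png

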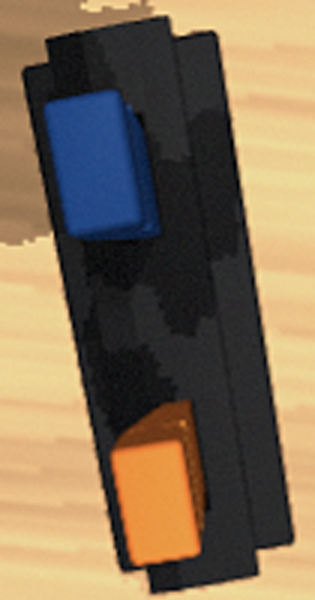

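Run:
```python
from look import *
w=load('w1'); T=lambda p:(290+p[0]/8,170+p[1]/8)
pix=np.array([T(p) for p in [(97,203),(282,173),(335,480),(153,508),(310,70),(240,75)]])
# tip-frame points; head y -3..15, top z 90
zb=30.
m=np.array([(15,15,90),(15,-3,90),(-15,-3,90),(-15,15,90),(15,-3,zb),(15,3+.164*zb,zb)])/1000
def f(x):
    Rm=R.from_euler('ZX',[x[2],x[3]]).as_matrix()
    P=m@Rm.T+[x[0],x[1],.008]
    r=(proj(w,P)-pix)
    return np.r_[r.ravel(), x[3]/.1]
r=least_squares(f,[.54,-.21,.2,0],loss='soft_l1');print(r.x,np.round(f(r.x)[:-1].reshape(-1,2),1))
Rm=R.from_euler('ZX',[r.x[2],r.x[3]]).as_matrix();print('head',Rm@[0,.006,.075]+[r.x[0],r.x[1],.008])
# just top face, flat
m2=[(.015,.009,.098),(.015,-.009,.098),(-.015,-.009,.098),(-.015,.009,.098)]
print(fit([(w,m2,pix[:4])],[.54,-.21,.2]))
# rack top outline (upper block) corners
```

```text
[ 0.54759169 -0.22513934  0.29284757 -0.08867454] [[-0.9 -0.7]
 [ 0.1 -1.1]
 [ 0.6 -0. ]
 [-0.1  0.1]
 [ 2.4  0.8]
 [-1.   2.3]]
head [ 0.54394904 -0.21305825  0.08217397]
(array([ 0.54341601, -0.21189473,  0.28011803]), array([[-0.7, -0.3],
       [ 0.5, -0.7],
       [ 0.6,  0.4],
       [-0.4,  0.8]]))
```

Emit:
servo_tool(targets="-0.003 0.008 -0.08 6 -3 0 60;-0.003 0.008 -0.08 6 -3 0 60;0 0 0 0 0 0 60;0 0 0 0 0 0 60")

```text
time: 2.2
tool_pos: [0.5415, -0.2099, 0.2195]
tcp_rot: [-3.105, -0.458, -0.001]
wrist_force: [-0.2, -0.3, -1.1]
width: 0.704
```

```bash
cat >> look.py <<'E'
def go(x,y,z,yaw):
    s=bot.read_state();M=R.from_rotvec(s['tcp_rot']).as_matrix();t=s['tool_pos']
    Rg=R.from_euler('z',yaw).as_matrix()@np.diag([1,-1,-1.])
    print('t',s['time'],'pos',t.round(4),'yaw',np.arctan2(M[1,0],M[0,0]).round(4),'toolz',M[:,2].round(4),'F',s['wrist_force'].round(1),'w',s['width'])
    print('shift mm',(M.T@(np.array([x,y,z])-t)*1000).round(1),'rot',R.from_matrix(M.T@Rg).as_rotvec().round(4))
E
python3 - <<'E'
from look import *
go(.5435,-.212,.069,.27); snap('wrist','w2')
E
```

```text
t 2.2 pos [ 0.5415 -0.2099  0.2195] yaw 0.2927 toolz [ 0.      0.0027 -1.    ] F [-0.2 -0.3 -1.1] w 0.7040791119164308
shift mm [  1.1   3.  150.5] rot [-0.0026 -0.0007  0.0227]
```

View pics/w2.png

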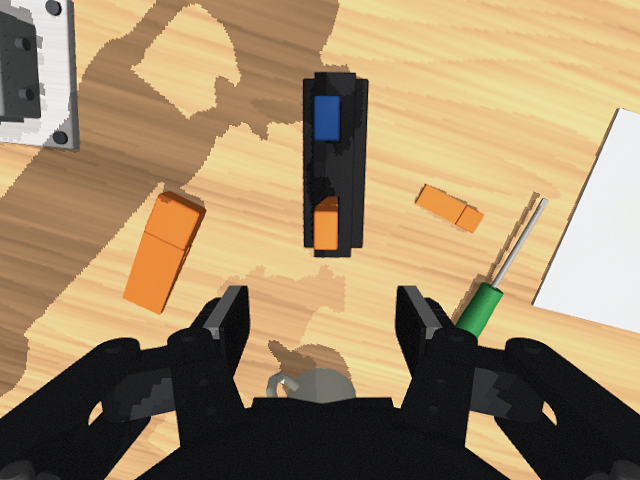

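Emit:
servo_tool(targets="-0.003 0 0.005 1 3 20 60;0 0 0 0 0 25 60;0 0 0 0 0 25 60;0 0 0 0 0 20 60;0 0 0 0 0 20 60;0 0 0 0 0 0 60")

```text
time: 2.75
tool_pos: [0.5453, -0.215, 0.1092]
tcp_rot: [3.105, 0.444, 0.01]
wrist_force: [-2.0, -0.7, -1.0]
width: 0.705
```

Run:
```python
from look import *
go(.5435,-.212,.069,.285); snap('wrist','w3')
```

```text
t 2.75 pos [ 0.5453 -0.215   0.1092] yaw 0.2838 toolz [ 0.0069 -0.004  -1.    ] F [-2.  -0.7 -1. ] w 0.7046421956724233
shift mm [-1.1 -3.6 40.2] rot [ 0.0058 -0.0055 -0.0013]
```

View pics/w3.png

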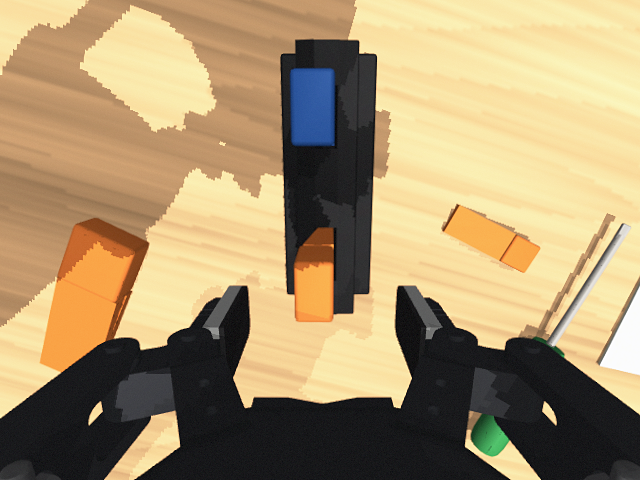

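Emit:
servo_tool(targets="0.004 -0.003 0 -1 -3.5 5 60;0 0 0 0 0 15 60;0 0 0 0 0 15 60;0 0 0 0 0 5 60;0 0 0 0 0 0 60")

```text
time: 3.22
tool_pos: [0.5494, -0.2146, 0.0775]
tcp_rot: [3.102, 0.441, 0.022]
wrist_force: [-0.1, -0.2, -0.2]
width: 0.7
```

Run:
```python
from look import *
go(.5435,-.212,.069,.285); snap('wrist','w4')
```

```text
t 3.2167 pos [ 0.5494 -0.2146  0.0775] yaw 0.2825 toolz [ 0.0147 -0.0061 -0.9999] F [-0.1 -0.2 -0.2] w 0.6999813395660565
shift mm [-5.1 -4.2  8.4] rot [ 0.01   -0.0124 -0.0025]
```

View pics/w4.png

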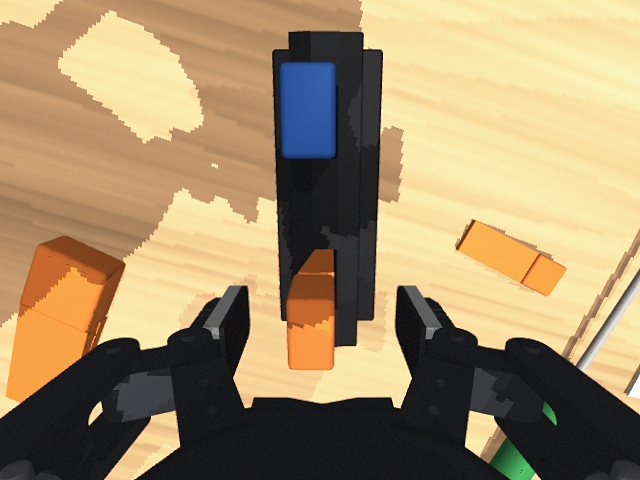

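Emit:
servo_tool(targets="0.005 -0.006 0 -2.5 -2 3 60;0.005 -0.006 0 -2.5 -2 3 60;0 0 0 0 0 2 60;0 0 0 0 0 0 60")

```text
time: 3.6
tool_pos: [0.5459, -0.2132, 0.0738]
tcp_rot: [3.108, 0.442, 0.008]
wrist_force: [-0.2, 0.5, 0.5]
width: 0.702
```

Run:
```python
from look import *
go(.5435,-.212,.069,.285)
```

```text
t 3.6 pos [ 0.5459 -0.2132  0.0738] yaw 0.2824 toolz [ 0.0054 -0.002  -1.    ] F [-0.2  0.5  0.5] w 0.7018492290997659
shift mm [-2.  -1.8  4.8] rot [ 0.0035 -0.0046 -0.0026]
```

Emit:
servo_tool(targets="0.004 -0.005 0 -2 -2 4 60;0 0 0 -1 -0.5 2 60;0 0 0 0 0 0 60")

```text
time: 3.85
tool_pos: [0.5427, -0.2117, 0.0682]
tcp_rot: [3.11, 0.442, 0.001]
wrist_force: [-0.5, -0.7, -0.1]
width: 0.703
```

Run:
```python
from look import *
go(.5435,-.212,.069,.285); snap('wrist','w5')
```

```text
t 3.85 pos [ 0.5427 -0.2117  0.0682] yaw 0.2824 toolz [ 5.e-04  0.e+00 -1.e+00] F [-0.5 -0.7 -0.1] w 0.7031370226808836
shift mm [ 0.7  0.5 -0.8] rot [ 0.0001 -0.0004 -0.0026]
```

View pics/w5.png

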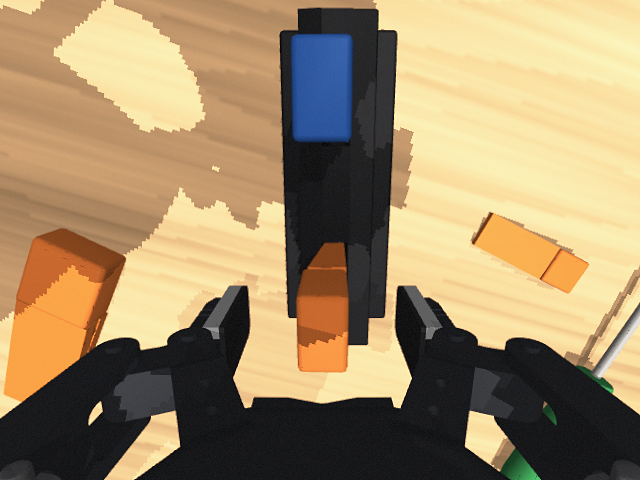

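Emit:
servo_tool(targets="0 0 0 0 0 0 10;0 0 0 0 0 0 10;0 0 0 0 0 0 10;0 0 0 0 0 0 10;0 0 0 0 0 0 10;0 0 0 0 0 0 10", newtons=40)

```text
time: 4.4
tool_pos: [0.5433, -0.2125, 0.0686]
tcp_rot: [3.109, 0.442, 0.002]
wrist_force: [0.6, 0.1, -0.1]
width: 0.206
```

Run:
```python
from look import *
go(.5435,-.212,.069,.285); snap('wrist','w6')
```

```text
t 4.4 pos [ 0.5433 -0.2125  0.0686] yaw 0.2826 toolz [ 0.0016 -0.0015 -1.    ] F [ 0.6  0.1 -0.1] w 0.20642977260870593
shift mm [ 0.4 -0.4 -0.4] rot [ 0.0019 -0.0011 -0.0024]
```

View pics/w6.png

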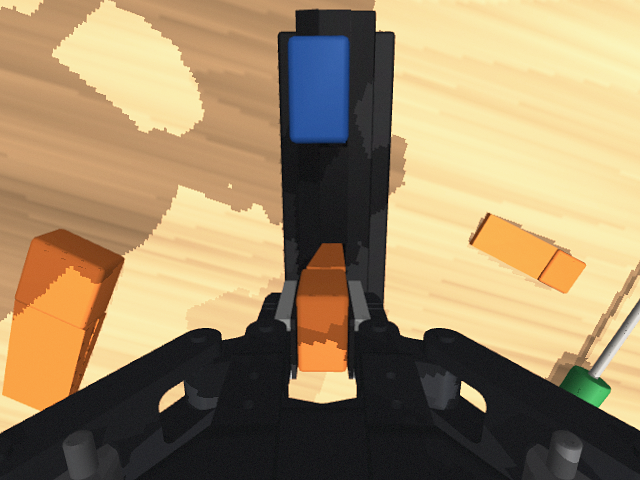

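Emit:
servo_tool(targets="0 0 0 0 0 -15 10;0 0 0 0 0 -25 10;0 0 0 0 0 -25 10;0 0 0 0 0 -25 10;0 0 0 0 0 -25 10;0 0 0 0 0 -15 10;0 0 0 0 0 0 10")

```text
time: 5.03
tool_pos: [0.5407, -0.2103, 0.1998]
tcp_rot: [-3.106, -0.441, 0.007]
wrist_force: [0.5, -0.9, 0.5]
width: 0.202
```

Run:
```python
from look import *
go(.53,.15,.19,.18); snap('scene','s7');snap('side','d7')
```

```text
t 5.0333 pos [ 0.5407 -0.2103  0.1998] yaw 0.2823 toolz [-0.0053  0.0037 -1.    ] F [ 0.5 -0.9  0.5] w 0.20178046662074847
shift mm [  90.2 -349.    11.1] rot [-0.0048  0.0044  0.1023]
```

View pics/s7.png

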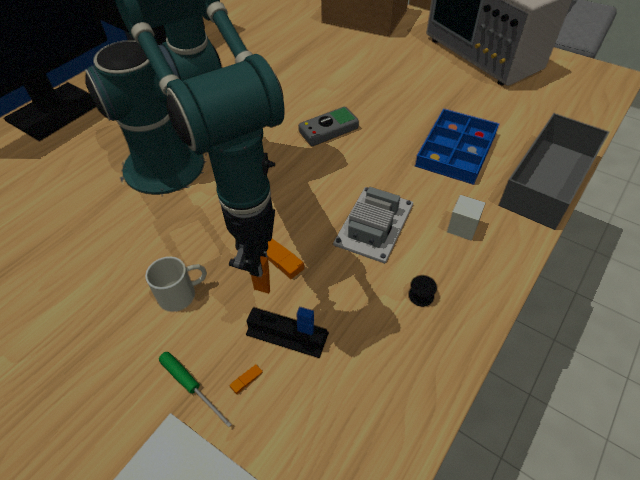

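View pics/d7.png

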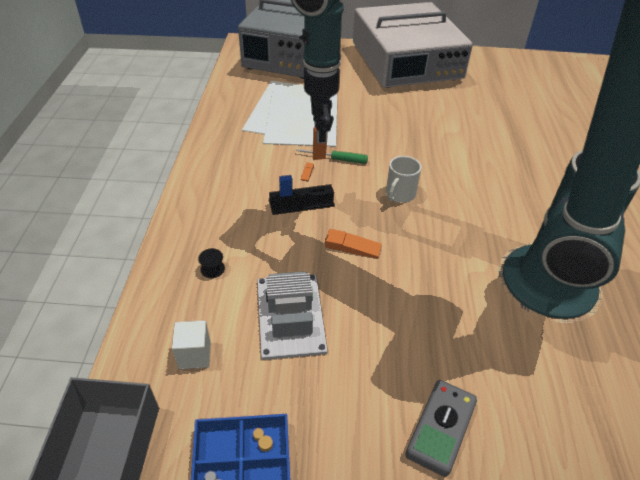

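Run:
```python
import cv2
a=cv2.imread('pics/s7.png')[180:265,325:420]; b=cv2.imread('pics/d7.png')[265:365,245:345]
cv2.imwrite('pics/c7.png',cv2.resize(a,None,fx=7,fy=7,interpolation=cv2.INTER_CUBIC))
cv2.imwrite('pics/c8.png',cv2.resize(b,None,fx=6,fy=6,interpolation=cv2.INTER_CUBIC))
```

```text
(no output)
```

View pics/c7.png

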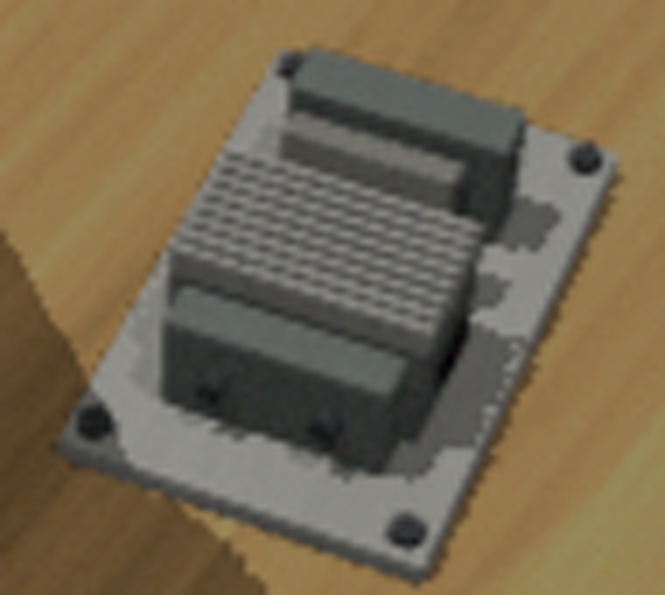

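View pics/c8.png

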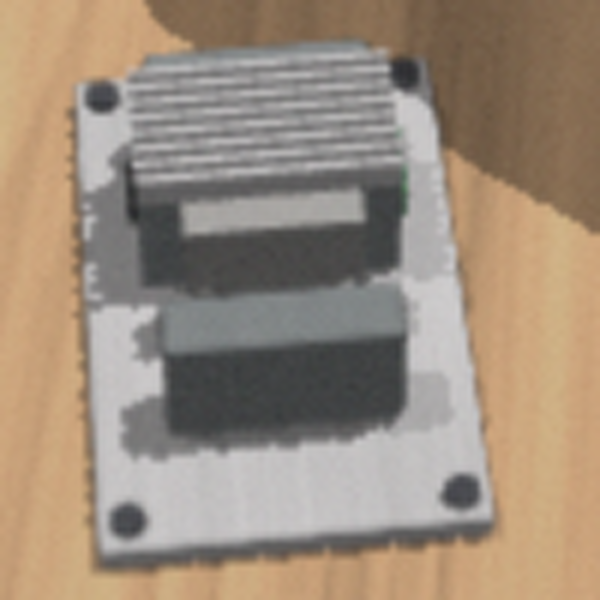

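Emit:
servo_tool(targets="0 0 0.025 12 -40 0 10;0 0 0.025 12 -40 0 10;0 0 0.025 12 -40 0 10;0 0 0.025 12 -40 0 10;0 0 0 12 -40 0 10;0 0 0 10 -40 0 10;0 0 0 5 -35 0 10;0 0 0 0 0 0 10")

```text
time: 5.8
tool_pos: [0.5448, 0.0804, 0.1797]
tcp_rot: [-3.12, -0.26, 0.051]
wrist_force: [0.4, -0.7, -0.0]
width: 0.199
```

Run:
```python
from look import *
go(.53,.15,.19,.18);
```

```text
t 5.8 pos [0.5448 0.0804 0.1797] yaw 0.1662 toolz [-0.0334  0.0072 -0.9994] F [ 0.4 -0.7 -0. ] w 0.19902779961415737
shift mm [ -3.4 -71.2  -9.3] rot [-0.0129  0.0317 -0.014 ]
```

Emit:
servo_tool(targets="-0.006 0.015 -0.007 -2 -28 -10 10;-0.006 0.015 -0.007 -1 -28 -10 10;0 0 0 0 -15 0 10;0 0 0 0 0 0 10;0 0 0 0 0 0 10")

```text
time: 6.22
tool_pos: [0.5222, 0.153, 0.1882]
tcp_rot: [3.125, 0.292, -0.032]
wrist_force: [0.1, 0.1, -0.7]
width: 0.204
```

Run:
```python
from look import *
go(.53,.15,.19,.18); snap('wrist','w8')
```

```text
t 6.2167 pos [0.5222 0.153  0.1882] yaw 0.1864 toolz [-0.0201 -0.0045 -0.9998] F [ 0.1  0.1 -0.7] w 0.2036256171815018
shift mm [ 7.   4.3 -1.9] rot [0.0008 0.0206 0.0064]
```

View pics/w8.png

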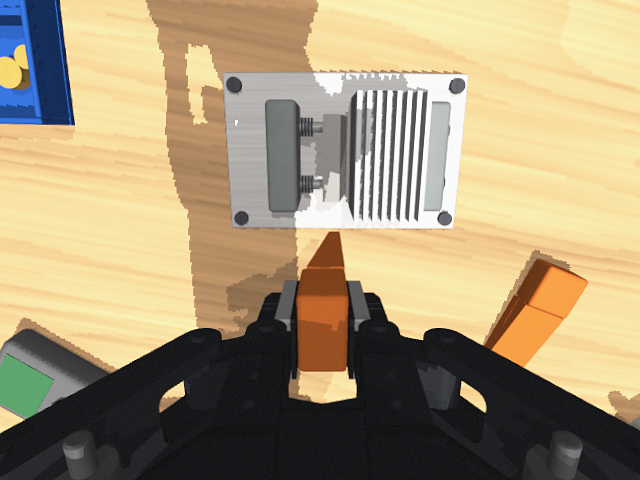

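Run:
```python
import cv2
a=cv2.imread('pics/w8.png')[60:240,215:475]
cv2.imwrite('pics/c9.png',cv2.resize(a,None,fx=3,fy=3,interpolation=cv2.INTER_CUBIC))
a=cv2.imread('pics/w8.png')[80:240,310:370]
cv2.imwrite('pics/c10.png',cv2.resize(a,None,fx=5,fy=3.7,interpolation=cv2.INTER_CUBIC))
```

```text
(no output)
```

View pics/c9.png

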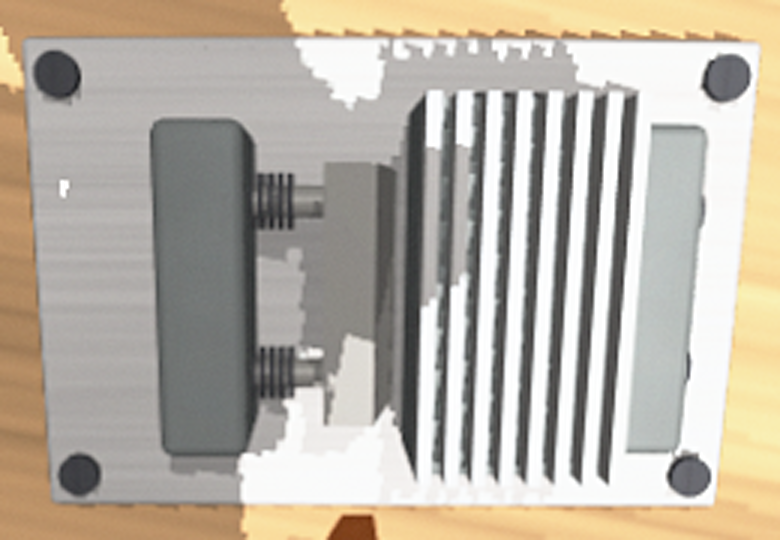

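View pics/c10.png

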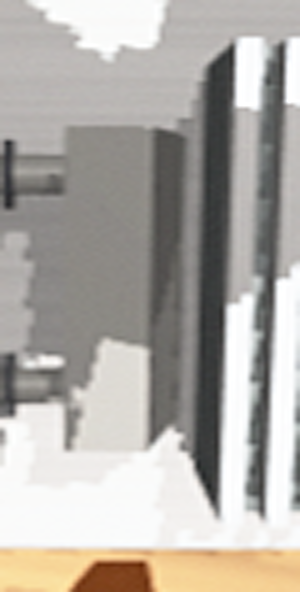

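```bash
cat >> look.py <<'E'
def unproj(c,pix,z):
    pix=np.atleast_2d(pix);out=[]
    for p in pix:
        r=least_squares(lambda a:(proj(c,[[a[0],a[1],z]])[0]-p),[.55,.1]);out.append(r.x)
    return np.array(out)
E
python3 - <<'E'
from look import *
w=load('w8');T=lambda L:[(215+a/3,60+b/3) for a,b in L]
b=.012
x,res=fit([(w,[(.065,.1,b),(.065,-.1,b),(-.065,-.1,b),(-.065,.1,b)],T([(25,38),(758,43),(715,504),(52,502)]))],[.57,.14,.18]);print(x,res)
def F(P): 
    c,s=np.cos(x[2]),np.sin(x[2]);d=P-x[:2];return np.c_[c*d[:,0]+s*d[:,1],-s*d[:,0]+c*d[:,1]]*1000
for n,L,z in [('jaw',[(376,165),(374,422)],.072),('jawback',[(324,165),(327,422)],.072),('mod',[(427,92),(418,480)],.070),('modfar',[(640,92),(610,482)],.070),('hous',[(152,120),(240,120)],.06)]:
    P=unproj(w,T(L),z);print(n,P.round(4).tolist(),F(P).round(1).tolist())
E
```

```text
[0.57593903 0.14361588 0.1833868 ] [[-1.5 -0.6]
 [ 2.1 -0.6]
 [ 0.5  1.3]
 [-0.6  1.1]]
jaw [[0.6037, 0.1559], [0.5466, 0.1448]] [[29.5, 7.0], [-28.6, 6.5]]
jawback [[0.6015, 0.1673], [0.5445, 0.1558]] [[29.4, 18.6], [-28.7, 17.7]]
mod [[0.621, 0.1478], [0.5343, 0.1313]] [[45.1, -4.1], [-43.2, -4.5]]
modfar [[0.6301, 0.1013], [0.5426, 0.0852]] [[45.5, -51.5], [-43.5, -51.4]]
hous [[0.6044, 0.2084], [0.6082, 0.1883]] [[39.8, 58.5], [39.9, 38.1]]
```

```bash
cat >> look.py <<'E'
FX=[.57594,.14362,.1834]
def fx(px,py): 
    c,s=np.cos(FX[2]),np.sin(FX[2]); return FX[0]+(c*px-s*py)/1000, FX[1]+(s*px+c*py)/1000
E
python3 - <<'E'
from look import *
p=fx(.5,6.0);print(p);go(*p,.15,.187)
E
```

```text
(np.float64(0.5753373730489209), np.float64(0.14961056264117428))
t 6.2667 pos [0.5219 0.1526 0.1878] yaw 0.1856 toolz [-0.0212 -0.0045 -0.9998] F [-1.1  0.1 -0.5] w 0.20474898401354313
shift mm [52.7 12.8 36.6] rot [ 0.0005  0.0217 -0.0014]
```

Emit:
servo_tool(targets="0 0.02 0 18 5 0 10;0 0.005 0 18 5 5 10;0 0 0 14 2 10 10;0 0 0 3 0 8 10;0 0 0 0 0 0 10;0 0 0 0 0 0 10")

```text
time: 6.77
tool_pos: [0.5806, 0.1425, 0.1585]
tcp_rot: [3.126, 0.281, 0.003]
wrist_force: [-0.0, -0.3, -0.3]
width: 0.205
```

Run:
```python
from look import *
p=fx(.5,6.0);go(*p,.15,.187)
```

```text
t 6.7667 pos [0.5806 0.1425 0.1585] yaw 0.1791 toolz [ 0.002 -0.003 -1.   ] F [-0.  -0.3 -0.3] w 0.20532504525962827
shift mm [-3.9 -8.   8.5] rot [ 0.0033 -0.0014 -0.0079]
```

Emit:
servo_tool(targets="0.003 -0.001 -0.004 -2 -4.5 3 10;0 0 -0.003 -1.5 -3 3 10;0 0 0 0 -0.5 0 10;0 0 0 0 0 0 10;0 0 0 0 0 0 10")

```text
time: 7.18
tool_pos: [0.5734, 0.1491, 0.1518]
tcp_rot: [3.128, 0.291, -0.002]
wrist_force: [0.2, 0.2, -0.3]
width: 0.201
```

Run:
```python
from look import *
p=fx(.5,6.0);go(*p,.15,.187)
```

```text
t 7.1833 pos [0.5734 0.1491 0.1518] yaw 0.1857 toolz [-1.5e-03 -3.0e-04 -1.0e+00] F [ 0.2  0.2 -0.3] w 0.20143432838945285
shift mm [ 2.  -0.1  1.8] rot [-0.      0.0015 -0.0013]
```

Run:
```python
from look import *
c=snap('wrist','w9');cv2.imwrite('pics/c11.png',cv2.resize(c['image'][60:360,180:480,::-1],None,fx=2,fy=2,interpolation=cv2.INTER_CUBIC))
snap('side','d9');snap('scene','s9')
```

```text
(no output)
```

View pics/c11.png

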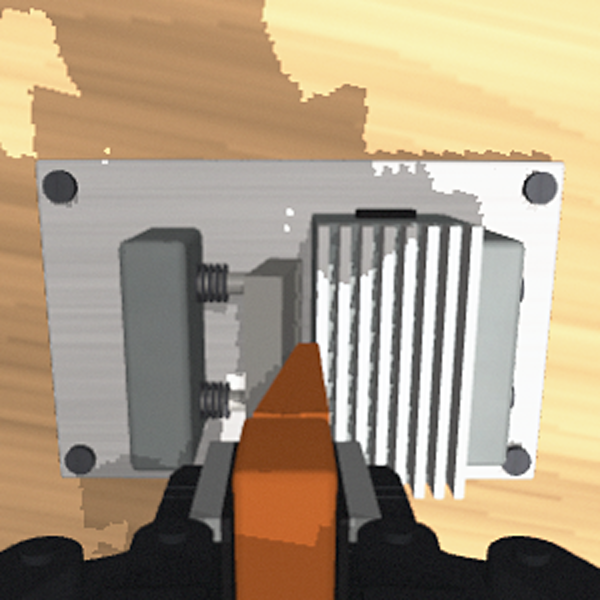

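```bash
python3 - <<'E'
from look import *
w=load('w9');T=lambda L:[(180+a/2,60+b/2) for a,b in L]
b=.012
x,res=fit([(w,[(.065,.1,b),(.065,-.1,b),(-.065,-.1,b),(-.065,.1,b)],T([(37,160),(563,160),(535,475),(62,478)]))],[.57,.14,.18]);print(x,res)
def F(P): 
    c,s=np.cos(x[2]),np.sin(x[2]);d=P-x[:2];return np.c_[c*d[:,0]+s*d[:,1],-s*d[:,0]+c*d[:,1]]*1000
for n,L,z in [('jaw',[(283,277),(281,345)],.072),('mod',[(315,228),(316,345)],.070),('tip',[(304,345),(320,345)],.091),('TCP',None,0)]:
    P=unproj(w,T(L),z) if L else w['state']['tool_pos'][None,:2];print(n,P.round(4).tolist(),F(P).round(1).tolist())
E
python3 - <<'E'
import cv2
a=cv2.imread('pics/w9.png')[160:245,300:370]
cv2.imwrite('pics/c12.png',cv2.resize(a,None,fx=7,fy=7,interpolation=cv2.INTER_CUBIC))
E
```

```text
[0.57661293 0.14366914 0.18808891] [[-1.9 -0.4]
 [ 1.7 -0.7]
 [ 0.6  1.7]
 [-0.6  0.7]]
jaw [[0.6045, 0.1554], [0.5833, 0.1521]] [[29.6, 6.3], [8.2, 7.0]]
mod [[0.6207, 0.1486], [0.5849, 0.1411]] [[44.3, -3.4], [7.6, -4.1]]
tip [[0.5892, 0.1464], [0.5901, 0.1419]] [[12.9, 0.3], [12.9, -4.3]]
TCP [[0.5734, 0.1491]] [[-2.2, 6.0]]
```

View pics/c12.png

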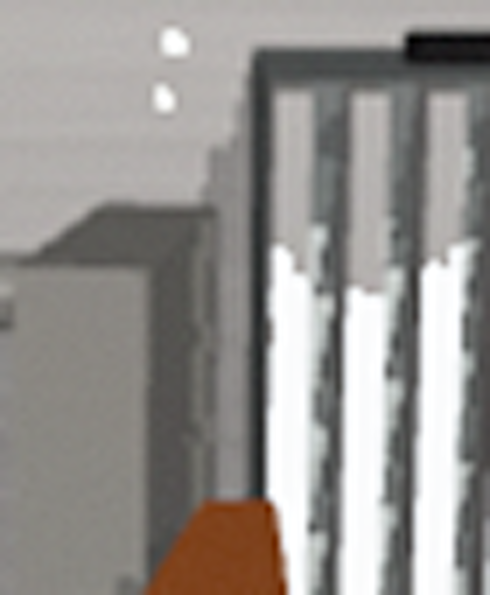

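Emit:
servo_tool(targets="0 0 0 1.5 -1.2 1 10;0 0 0 0.8 -0.6 1 10;0 0 0 0 0 0 10")

```text
time: 7.58
tool_pos: [0.5764, 0.1517, 0.1508]
tcp_rot: [-3.128, -0.291, -0.001]
wrist_force: [0.6, -0.7, -0.8]
width: 0.201
```

Run:
```python
from look import *
p=fx(.5,7.3);go(*p,.15,.187)
c=snap('wrist','w10');cv2.imwrite('pics/c13.png',cv2.resize(c['image'][160:260,290:370,::-1],None,fx=6,fy=6,interpolation=cv2.INTER_CUBIC))
```

```text
t 7.5833 pos [0.5764 0.1517 0.1508] yaw 0.1858 toolz [ 9.e-04  2.e-04 -1.e+00] F [ 0.6 -0.7 -0.8] w 0.2011691351349261
shift mm [-1.4  0.6  0.8] rot [-0.     -0.0009 -0.0012]
```

View pics/c13.png

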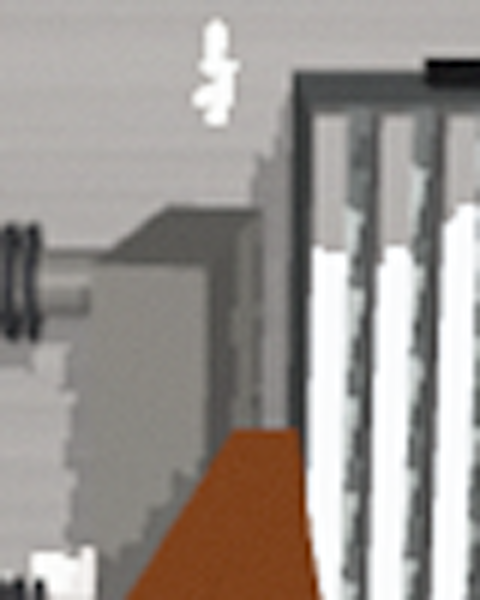

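Emit:
servo_tool(targets="0 0 0 -1 0.5 4 10;0 0 0 -0.5 0 6 10;0 0 0 0 0 5 10;0 0 0 0 0 3 10;0 0 0 0 0 0 10")

```text
time: 8.05
tool_pos: [0.5748, 0.1508, 0.1307]
tcp_rot: [3.128, 0.291, 0.001]
wrist_force: [-0.6, -0.9, -0.7]
width: 0.201
```

Run:
```python
from look import *
p=fx(.5,6.7);go(*p,.107,.187)
c=snap('wrist','w11');cv2.imwrite('pics/c14.png',cv2.resize(c['image'][160:260,290:370,::-1],None,fx=6,fy=6,interpolation=cv2.INTER_CUBIC))
```

```text
t 8.05 pos [0.5748 0.1508 0.1307] yaw 0.1857 toolz [ 5.e-04  0.e+00 -1.e+00] F [-0.6 -0.9 -0.7] w 0.2012358497586024
shift mm [ 0.3  0.5 23.7] rot [ 0.0001 -0.0005 -0.0013]
```

View pics/c14.png

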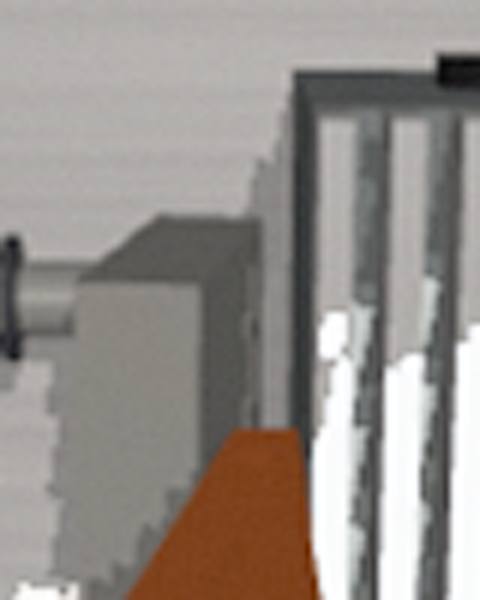

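Emit:
servo_tool(targets="0 0 0 0.2 0.2 4 10;0 0 0 0 0 4 10;0 0 0 0 0 4 10;0 0 0 0 0 3 10;0 0 0 0 0 0 10")

```text
time: 8.52
tool_pos: [0.5752, 0.1506, 0.1143]
tcp_rot: [-3.128, -0.291, -0.001]
wrist_force: [-0.5, 1.0, -1.3]
width: 0.203
```

Run:
```python
from look import *
p=fx(.5,6.5);go(*p,.107,.187)
```

```text
t 8.5167 pos [0.5752 0.1506 0.1143] yaw 0.1856 toolz [ 7.e-04  1.e-04 -1.e+00] F [-0.5  1.  -1.3] w 0.20319938331849313
shift mm [-0.1  0.5  7.3] rot [ 0.0001 -0.0007 -0.0014]
```

Emit:
servo_tool(targets="0 0 0 0 0.5 3 10;0 0 0 0 0 3 10;0 0 0 0 0 1 10;0 0 0 0 0 0 10")

```text
time: 8.85
tool_pos: [0.5755, 0.1499, 0.1066]
tcp_rot: [3.128, 0.291, 0.001]
wrist_force: [-0.3, -0.4, -0.2]
width: 0.203
```

Run:
```python
from look import *
p=fx(.5,6.5);go(*p,.107,.187)
c=snap('wrist','w12');cv2.imwrite('pics/c15.png',cv2.resize(c['image'][120:360,220:440,::-1],None,fx=2.5,fy=2.5,interpolation=cv2.INTER_CUBIC))
```

```text
t 8.85 pos [0.5755 0.1499 0.1066] yaw 0.1857 toolz [ 9.e-04 -3.e-04 -1.e+00] F [-0.3 -0.4 -0.2] w 0.20271053344876735
shift mm [-0.2 -0.3 -0.4] rot [ 0.0004 -0.0008 -0.0013]
```

View pics/c15.png

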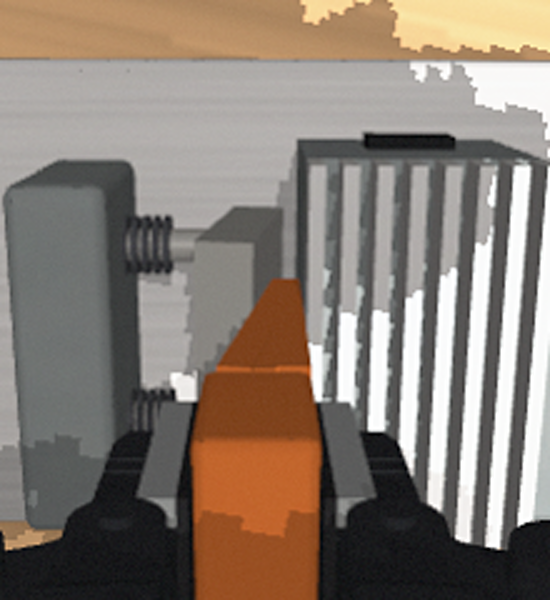

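Run:
```python
from look import *
c=load('w12');s=c['state'];M=R.from_rotvec(s['tcp_rot']).as_matrix()
for zz in (.055,.0606,.066):
    P=[s['tool_pos']+M@np.array(v) for v in [(.015,.009,zz),(.015,.003,zz)]]
    p=proj(c,P);print(zz,((p-[220,120])*2.5).round())
```

```text
0.055 [[296. 288.]
 [269. 288.]]
0.0606 [[295. 282.]
 [269. 282.]]
0.066 [[294. 277.]
 [268. 277.]]
```

Emit:
servo_tool(targets="0 0 0 0 0 0 20;0 0 0 0 0 0 24;0 0 0 0 0 0 30;0 0 0 0 0 0 36;0 0 0 0 0 0 40;0 0 0 0 0 0 40")

```text
time: 9.4
tool_pos: [0.5765, 0.1503, 0.108]
tcp_rot: [-3.128, -0.291, -0.005]
wrist_force: [0.5, 0.3, -0.5]
width: 0.471
```

Run:
```python
from look import *
p=fx(.5,6.5);go(*p,.107,.187)
c=snap('wrist','w13');cv2.imwrite('pics/c16.png',cv2.resize(c['image'][120:360,220:440,::-1],None,fx=2.5,fy=2.5,interpolation=cv2.INTER_CUBIC))
```

```text
t 9.4 pos [0.5765 0.1503 0.108 ] yaw 0.1856 toolz [ 3.1e-03  6.0e-04 -1.0e+00] F [ 0.5  0.3 -0.5] w 0.47110331735622196
shift mm [-1.2 -0.1  1. ] rot [-0.     -0.0031 -0.0014]
```

View pics/c16.png

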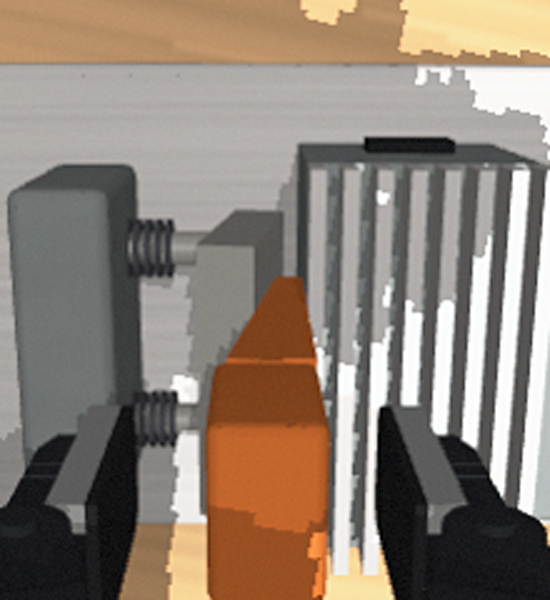

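Emit:
servo_tool(targets="0 0 0 0 0 -8 40;0 0 0 0 0 -15 40;0 0 0 0 0 -15 40;0 0 0 0 0 -12 40;0 0 0 0 0 -5 40;0 0 0 0 0 0 0;0 0 0 0 0 0 0;0 0 0 0 0 0 0")

```text
time: 10.12
tool_pos: [0.5761, 0.1503, 0.1673]
tcp_rot: [-3.128, -0.291, -0.005]
wrist_force: [-0.4, 0.3, -0.1]
width: 0.049
```

Run:
```python
from look import *
p=fx(.5,5.0);go(*p,.14,.187)
c=snap('wrist','w14');snap('side','d14');s=snap('scene','s14')
cv2.imwrite('pics/c17.png',cv2.resize(s['image'][160:265,325:430,::-1],None,fx=5.5,fy=5.5,interpolation=cv2.INTER_CUBIC))
```

```text
t 10.1167 pos [0.5761 0.1503 0.1673] yaw 0.1857 toolz [ 3.1e-03  7.0e-04 -1.0e+00] F [-0.4  0.3 -0.1] w 0.04930164021005965
shift mm [-0.9  1.5 27.3] rot [-0.0001 -0.0032 -0.0013]
```

View pics/w14.png

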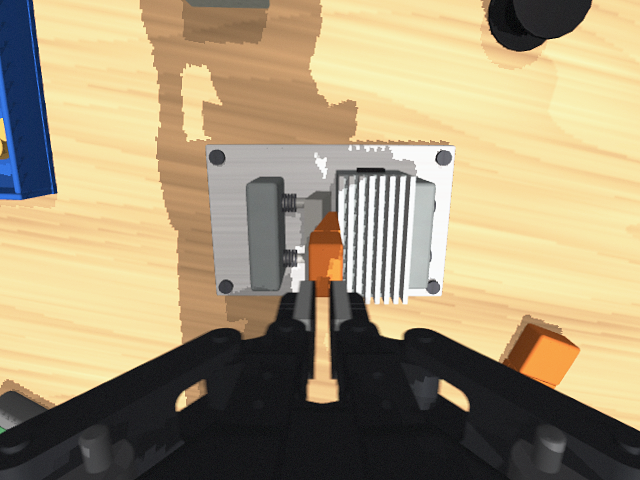

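View pics/c17.png

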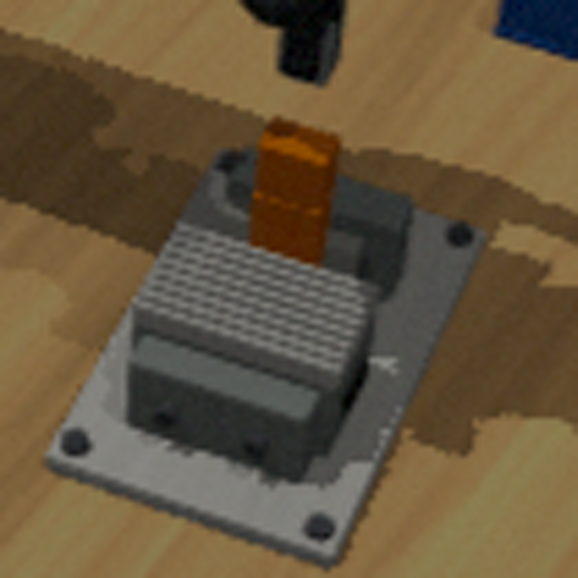

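Emit:
servo_tool(targets="0 -0.003 0 -0.6 1 5 0;0 0 0 -0.3 0.5 8 0;0 0 0 0 0 7 0;0 0 0 0 0 4 0;0 0 0 0 0 0 0;0 0 0 0 0 0 0", newtons=60)

```text
time: 10.77
tool_pos: [0.5724, 0.1477, 0.136]
tcp_rot: [3.127, 0.291, -0.013]
wrist_force: [-0.2, 0.5, 1.0]
width: -0.002
```

Run:
```python
from look import *
p=fx(.5,4.9);go(*p,.131,.187)
c=snap('wrist','w15');cv2.imwrite('pics/c18.png',cv2.resize(c['image'][120:400,190:450,::-1],None,fx=2.1,fy=2.1,interpolation=cv2.INTER_CUBIC))
```

```text
t 10.7667 pos [0.5724 0.1477 0.136 ] yaw 0.1855 toolz [-0.0083 -0.0017 -1.    ] F [-0.2  0.5  1. ] w -0.0017958508340948105
shift mm [ 3.3 -0.3  5. ] rot [ 0.0002  0.0085 -0.0015]
```

View pics/c18.png

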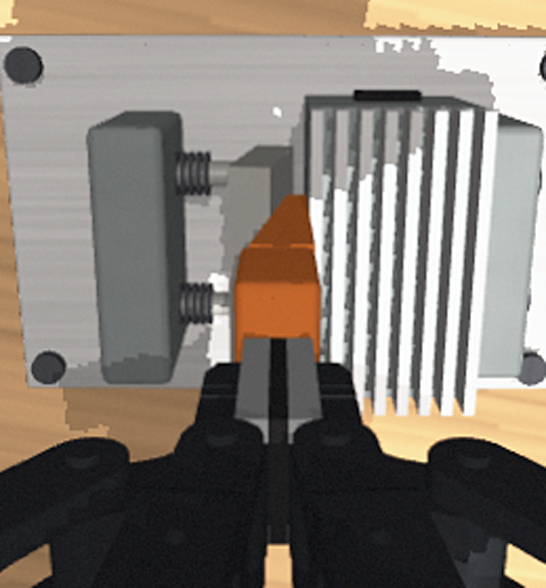

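Emit:
servo_tool(targets="0 0.008 0 2 0 0 0;0 0 0 1.3 0 0 0;0 0 0 0 0 0 0;0 0 0 0 0 0 0")

```text
time: 11.15
tool_pos: [0.5764, 0.1485, 0.1366]
tcp_rot: [-3.128, -0.291, -0.002]
wrist_force: [0.6, 0.5, 1.0]
width: 0.001
```

Run:
```python
from look import *
p=fx(.5,4.9);go(*p,.131,.187)
```

```text
t 11.15 pos [0.5764 0.1485 0.1366] yaw 0.1856 toolz [ 1.5e-03  2.0e-04 -1.0e+00] F [0.6 0.5 1. ] w 0.0011307713655284888
shift mm [-0.9 -0.2  5.6] rot [ 0.0001 -0.0015 -0.0014]
```

Emit:
servo_tool(targets="0 0 0 -0.5 0 1.5 0;0 0 0 -0.2 0 1.5 0;0 0 0 0 0 0 0;0 0 0 0 0 0 0")

```text
time: 11.48
tool_pos: [0.5764, 0.1486, 0.1344]
tcp_rot: [-3.128, -0.291, -0.005]
wrist_force: [0.4, -0.5, -0.8]
width: -0.0
```

Emit:
servo_tool(targets="0 0 0 0 0 1 0;0 0 0 0 0 0 0;0 0 0 0 0 0 0")

```text
time: 11.73
tool_pos: [0.5764, 0.1486, 0.1333]
tcp_rot: [-3.128, -0.291, -0.005]
wrist_force: [0.7, -0.3, 0.3]
width: -0.0
```

Emit:
servo_tool(targets="0 0 0 0 0 1 0;0 0 0 0 0 0 0;0 0 0 0 0 0 0")

```text
time: 11.98
tool_pos: [0.5764, 0.1485, 0.1322]
tcp_rot: [-3.128, -0.291, -0.005]
wrist_force: [-0.2, -0.2, 0.8]
width: 0.0
```

Emit:
servo_tool(targets="0 0 0 0 0 1 0;0 0 0 0 0 0 0;0 0 0 0 0 0 0")

```text
time: 12.23
tool_pos: [0.5763, 0.1486, 0.1311]
tcp_rot: [-3.128, -0.291, -0.005]
wrist_force: [-0.6, -0.9, -0.1]
width: -0.004
```

Emit:
servo_tool(targets="0 0 0 0 0 0.7 0;0 0 0 0 0 0 0;0 0 0 0 0 0 0")

```text
time: 12.48
tool_pos: [0.5766, 0.1486, 0.1307]
tcp_rot: [-3.128, -0.291, -0.006]
wrist_force: [0.6, 0.8, 0.4]
width: -0.002
```

Emit:
servo_tool(targets="0 0 0 0 0 0.7 0;0 0 0 0 0 0 0;0 0 0 0 0 0 0")

```text
time: 12.73
tool_pos: [0.577, 0.1487, 0.1304]
tcp_rot: [-3.128, -0.291, -0.007]
wrist_force: [0.2, 0.1, 0.3]
width: 0.001
```

Emit:
servo_tool(targets="0 0 0 0 0 0.8 0;0 0 0 0 0 0 0;0 0 0 0 0 0 0")

```text
time: 12.98
tool_pos: [0.5773, 0.1488, 0.1301]
tcp_rot: [-3.128, -0.291, -0.009]
wrist_force: [-0.4, -0.0, 0.2]
width: 0.006
```

Emit:
servo_tool(targets="0 0 0 0 0 0.8 0;0 0 0 0 0 0 0;0 0 0 0 0 0 0")

```text
time: 13.23
tool_pos: [0.5777, 0.1488, 0.1297]
tcp_rot: [-3.127, -0.291, -0.01]
wrist_force: [-0.7, -0.9, 1.7]
width: 0.004
```

Emit:
servo_tool(targets="0 -0.006 0 -1 0 0 0;0 0 0 0 0 0 0")

```text
time: 13.4
tool_pos: [0.5767, 0.1487, 0.1296]
tcp_rot: [-3.128, -0.291, -0.001]
wrist_force: [0.6, -0.2, 2.0]
width: -0.002
```

Emit:
servo_tool(targets="0 0 0 0 0 1 0")

```text
time: 13.48
tool_pos: [0.5771, 0.1487, 0.1291]
tcp_rot: [-3.128, -0.291, -0.002]
wrist_force: [-0.4, 0.3, 5.3]
width: -0.001
```

Emit:
servo_tool(targets="0 0 0 0 0 1 0")

```text
time: 13.57
tool_pos: [0.5776, 0.1488, 0.1286]
tcp_rot: [-3.128, -0.291, -0.003]
wrist_force: [-0.4, 0.0, 5.5]
width: 0.0
```

Run:
```python
from look import *
p=fx(.5,4.9);go(*p,.131,.187)
c=snap('wrist','w16');cv2.imwrite('pics/c19.png',cv2.resize(c['image'][120:400,190:450,::-1],None,fx=2.1,fy=2.1,interpolation=cv2.INTER_CUBIC))
print(bot.read_state()['wrist_force'])
```

```text
t 13.5667 pos [0.5776 0.1488 0.1286] yaw 0.1857 toolz [ 2.e-03  2.e-04 -1.e+00] F [-0.4  0.   5.5] w 8.771941454867763e-05
shift mm [-2.  -0.2 -2.4] rot [ 0.0001 -0.002  -0.0013]
[-0.0474034   0.1874523   4.86019441]
```

View pics/c19.png

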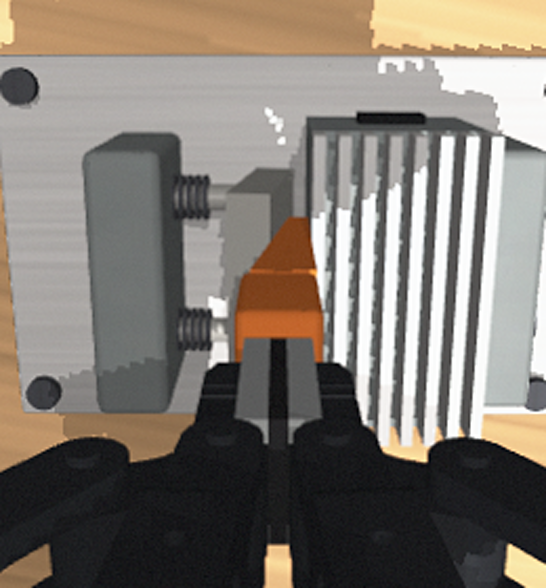

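Emit:
servo_tool(targets="0 -0.001 0 -0.4 0 1 0")

```text
time: 13.7
tool_pos: [0.5777, 0.1487, 0.1282]
tcp_rot: [3.128, 0.291, 0.004]
wrist_force: [-0.2, 0.6, 5.7]
width: 0.001
```

Emit:
servo_tool(targets="0 -0.001 0 -0.4 0 1 0")

```text
time: 13.78
tool_pos: [0.5778, 0.1487, 0.1279]
tcp_rot: [3.128, 0.291, 0.004]
wrist_force: [-0.3, -0.5, 5.6]
width: 0.003
```

Emit:
servo_tool(targets="0 -0.001 0 -0.4 0 1.5 0")

```text
time: 13.87
tool_pos: [0.578, 0.1486, 0.1272]
tcp_rot: [3.128, 0.291, 0.004]
wrist_force: [-0.4, -0.4, 5.6]
width: -0.001
```

Emit:
servo_tool(targets="0 0 0 -0.4 0 1.5 0")

```text
time: 13.95
tool_pos: [0.5783, 0.1485, 0.1265]
tcp_rot: [3.128, 0.291, 0.006]
wrist_force: [-0.4, -0.7, 6.5]
width: 0.001
```

Emit:
servo_tool(targets="0 0 0 -0.4 0 1.5 0")

```text
time: 14.03
tool_pos: [0.5786, 0.1486, 0.126]
tcp_rot: [3.128, 0.291, 0.009]
wrist_force: [-1.3, -0.2, 9.0]
width: 0.001
```

Emit:
servo_tool(targets="0 0.003 0 -0.6 0 1.5 0")

```text
time: 14.12
tool_pos: [0.5789, 0.1487, 0.1259]
tcp_rot: [-3.128, -0.291, -0.016]
wrist_force: [-1.9, 0.4, 9.5]
width: 0.0
```

Emit:
servo_tool(targets="0 0.002 0 -0.6 0 1.5 0")

```text
time: 14.2
tool_pos: [0.579, 0.1487, 0.1259]
tcp_rot: [-3.127, -0.291, -0.022]
wrist_force: [-2.5, -0.7, 9.0]
width: -0.003
```

Emit:
servo_tool(targets="0 0 0 0 0 -2 0;0 -0.008 0 -1 0 -2 0;0 0 0 -1 0 0 0;0 0 0 0 0 0 0")

```text
time: 14.53
tool_pos: [0.5756, 0.1481, 0.1288]
tcp_rot: [3.128, 0.291, 0.005]
wrist_force: [0.9, 0.6, 1.0]
width: 0.001
```

Run:
```python
from look import *
p=fx(.5,4.9);go(*p,.126,.187)
c=snap('wrist','w17');s=snap('scene','s17');d=snap('side','d17')
cv2.imwrite('pics/c20.png',np.hstack([cv2.resize(c['image'][150:350,230:400,::-1],(400,470)),cv2.resize(s['image'][175:260,340:412,::-1],(398,470),interpolation=cv2.INTER_CUBIC)]))
```

```text
t 14.5333 pos [0.5756 0.1481 0.1288] yaw 0.1856 toolz [ 3.1e-03  3.0e-04 -1.0e+00] F [0.9 0.6 1. ] w 0.0008729284910526509
shift mm [ 0.  -0.4  2.8] rot [ 0.0003 -0.0031 -0.0014]
```

View pics/c20.png

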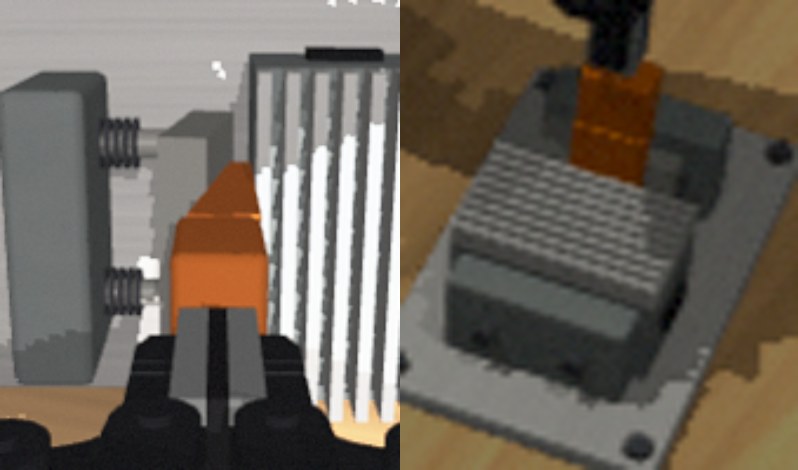

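Emit:
servo_tool(targets="0 -0.003 0 0 -0.3 1 0;0 0 0 0 0 1 0")

```text
time: 14.85
tool_pos: [0.5755, 0.1484, 0.1263]
tcp_rot: [3.128, 0.291, -0.001]
wrist_force: [-0.2, 0.0, 1.0]
width: -0.0
```

Emit:
servo_tool(targets="0 0 0 -0.3 0 1 0;0 0 0 -0.3 0 1.3 0")

```text
time: 15.02
tool_pos: [0.5756, 0.1485, 0.1257]
tcp_rot: [3.128, 0.291, 0.001]
wrist_force: [-2.4, -1.4, 9.6]
width: 0.001
```

Emit:
servo_tool(targets="0 -0.002 0 -0.5 0 1.7 0")

```text
time: 15.1
tool_pos: [0.5758, 0.1485, 0.1256]
tcp_rot: [3.128, 0.291, -0.0]
wrist_force: [-2.5, -0.6, 10.2]
width: -0.003
```

Emit:
servo_tool(targets="0 0 0 -0.2 0 2 0")

```text
time: 15.18
tool_pos: [0.5763, 0.1486, 0.1255]
tcp_rot: [3.128, 0.291, 0.002]
wrist_force: [-3.7, -1.1, 9.8]
width: -0.002
```

Emit:
servo_tool(targets="0 0 0 -0.2 0 2 0")

```text
time: 15.27
tool_pos: [0.5767, 0.1487, 0.1255]
tcp_rot: [3.128, 0.291, 0.004]
wrist_force: [-3.2, -0.1, 10.1]
width: -0.004
```

Emit:
servo_tool(targets="0 0 0 -0.2 0 2 0")

```text
time: 15.35
tool_pos: [0.5771, 0.1488, 0.1254]
tcp_rot: [3.128, 0.291, 0.006]
wrist_force: [-3.0, -0.8, 9.8]
width: -0.004
```

Emit:
servo_tool(targets="0 -0.004 0 -1 0 2.6 0")

```text
time: 15.43
tool_pos: [0.5771, 0.1488, 0.1253]
tcp_rot: [3.128, 0.292, 0.004]
wrist_force: [-3.5, -0.7, 14.3]
width: -0.002
```

Emit:
servo_tool(targets="0 -0.003 0 -1 0 2.6 0")

```text
time: 15.52
tool_pos: [0.5771, 0.1488, 0.1253]
tcp_rot: [3.128, 0.292, 0.002]
wrist_force: [-3.2, -0.5, 12.2]
width: 0.001
```

Emit:
servo_tool(targets="0 -0.003 0 -1 0 2.9 0")

```text
time: 15.6
tool_pos: [0.5773, 0.1488, 0.1252]
tcp_rot: [3.128, 0.292, 0.002]
wrist_force: [-3.7, -1.3, 14.8]
width: 0.002
```

Emit:
servo_tool(targets="0 -0.003 0 -1 0 2.9 0")

```text
time: 15.68
tool_pos: [0.5775, 0.1489, 0.1252]
tcp_rot: [3.128, 0.292, 0.001]
wrist_force: [-3.2, -0.4, 13.0]
width: -0.001
```

Emit:
servo_tool(targets="0 -0.003 0 -1.2 0 3.1 0")

```text
time: 15.77
tool_pos: [0.5776, 0.1489, 0.1252]
tcp_rot: [3.128, 0.292, 0.001]
wrist_force: [-3.0, -2.2, 13.9]
width: 0.001
```

Emit:
servo_tool(targets="0 -0.003 0 -1.2 0 3.1 0")

```text
time: 15.85
tool_pos: [0.5777, 0.1489, 0.1251]
tcp_rot: [3.127, 0.292, 0.001]
wrist_force: [-4.5, -0.8, 13.5]
width: -0.0
```

Emit:
servo_tool(targets="0 -0.003 0 -1.2 0 3.4 0")

```text
time: 15.93
tool_pos: [0.5779, 0.149, 0.125]
tcp_rot: [3.127, 0.292, 0.001]
wrist_force: [-4.4, -1.1, 14.0]
width: 0.003
```

Emit:
servo_tool(targets="0 -0.003 0 -1.4 0 3.4 0")

```text
time: 16.02
tool_pos: [0.5779, 0.149, 0.125]
tcp_rot: [3.127, 0.292, 0.001]
wrist_force: [-3.5, -1.2, 14.2]
width: -0.001
```

Emit:
servo_tool(targets="0 0 0 0 0 -3 0;0 0 0 0 0 -8 0;0 0 0 0 0 -15 0;0 0 0 0 0 -20 0;0 0 0 0 0 -20 0;0 0 0 0 0 -10 0;0 0 0 0 0 0 0;0 0 0 0 0 0 0")

```text
time: 16.68
tool_pos: [0.5773, 0.1489, 0.2048]
tcp_rot: [3.127, 0.292, -0.001]
wrist_force: [-0.0, 0.1, -0.1]
width: -0.001
```

Run:
```python
from look import *
p=fx(.5,4.9);go(*p,.126,.187)
c=snap('wrist','w18');s=snap('scene','s18');d=snap('side','d18')
f=lambda im,w:cv2.resize(im,(w,470),interpolation=cv2.INTER_CUBIC)[:,:,::-1]
cv2.imwrite('pics/c21.png',np.hstack([f(c['image'][130:330,200:460],398),f(s['image'][165:260,340:420],400)]))
cv2.imwrite('pics/c22.png',cv2.resize(d['image'][255:360,245:345],None,fx=5.5,fy=5.5,interpolation=cv2.INTER_CUBIC)[:,:,::-1])
```

```text
t 16.6833 pos [0.5773 0.1489 0.2048] yaw 0.1862 toolz [-4.e-04 -7.e-04 -1.e+00] F [-0.   0.1 -0.1] w -0.0006084064492902473
shift mm [-1.8  0.  78.8] rot [ 0.0006  0.0005 -0.0008]
```

View pics/c21.png

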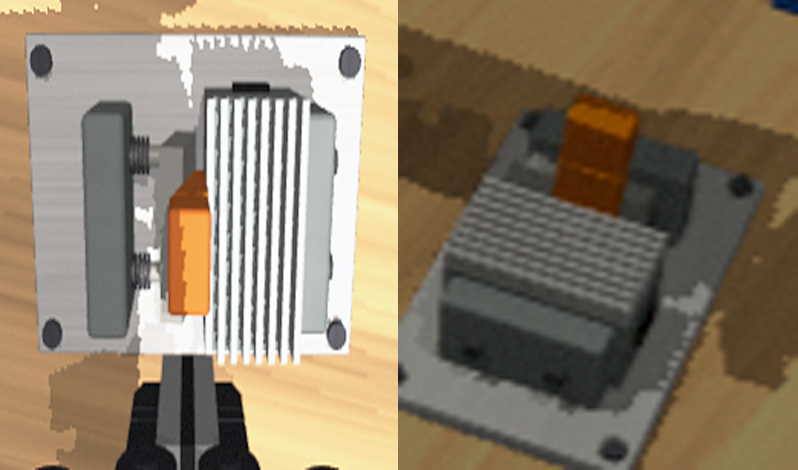

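View pics/c22.png

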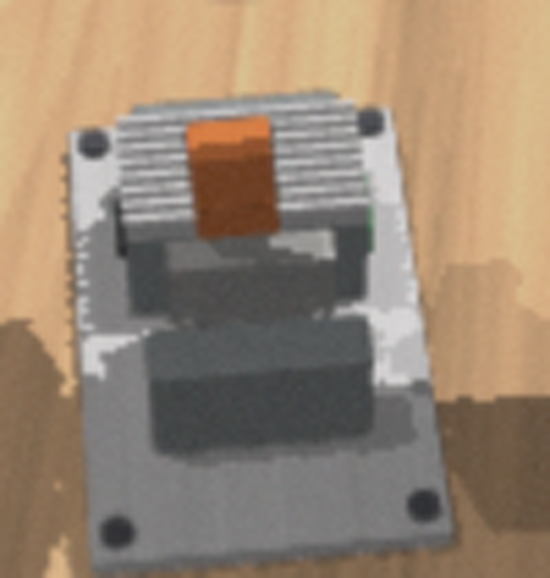

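```bash
python3 -c "
from workcell import finish_job;print(finish_job())"
```

```text
the job is handed in; nothing more can be done
None
```

The orange wedge is locked in the slot between the module and the jaw, and I have handed the job in; the hand-in gave no verdict. Robot time was about 17 s of the 58 s allowed.

**What I did:** I picked the middle-sized orange wedge from the rack and lowered it into the slot, sloping face to the jaw. I let it go loose at about 26 mm depth, and it settled upright. With the gripper closed, I then pushed it down in small steps. It went roughly 4 to 5 mm below first contact until pushes of 14–15 N moved it at most about 0.1 mm more. I stopped there and raised the gripper clear.

**Last checks:**
- **Position:** the wrist, scene and side pictures show the wedge upright, its flat face against the module. The module is flat on the base.
- **Height:** the head centre is about 38 mm above the slot's mouth, worked out from the tool height.
- **Contact:** the wrist force is back to about 0 N and the robot touches nothing.

**What I could not confirm:**
- **Squeeze on the module:** I could not measure this directly. I estimate 10–14 N from the push force and the spring stiffness, within the required 8 to 17 N.
- **Peak push force:** I read the force only at the end of each move, so brief peaks in between were not seen. The highest reading was 14.8 N vertically.
- **Sideways slip:** the first push attempts stalled at about 10 N because the tool slid slightly and tilted. I backed off and realigned before the final pushes, but a sideways force of 3–4 N remained during them.

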